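Put the microscope objectives away in reverse order

ROBOT

A 6-joint arm with a two-finger parallel gripper is mounted at the origin on the work surface. World frame = base frame: x ahead of the robot, y to its left, z up, the work surface at z = 0. Lengths are in mm, angles in degrees, forces in N, time in s.
With the tool pointing down it reaches from about 350 to 850 mm from the base axis. Payload 8.1 kg.
Tool frame: the origin (TCP) lies between the finger pads; the fingertips stand 17 mm ahead of it and the grasp point (between the pads) lies 2 mm behind it; z points along the fingers, y is the line along which they close (so a half turn about z gives the same grasp; the last joint's range is limited). The gripper opens to 85 mm and grips with 20 to 120 N. Pads are 22 mm wide; open, the fingers measure 114 mm over their backs; the gripper's body (76 mm by 85 mm) begins 54 mm behind the grasp point. The pads swing forward as they close: fully open they stand 13 mm farther back than shut.
Start: joints at [-77.716, 7.471, 85.268, -0, 87.261, -4.893], TCP at [177.218, -573.236, 248.292] pointing down, gripper open.
Joint ranges: [-169.43, 169.43], [-51.17, 129.36], [1.28, 143.12], [-76.62, 256.62], [0, 156.53], [-152.29, 152.29]. Speed limits (degrees/s): [136.94, 136.94, 159.86, 180, 180, 180].

INTERFACE

Orientations are given as [roll, pitch, yaw] about the fixed x, y, z axes, in that order (R = Rz(yaw) Ry(pitch) Rx(roll)).
In Python, from bench import sense, snapshot, hand_in, trace, place_of gives the robot as it stands.
- The arm moves only by the shell command python3 -m handwheel 'ROWS' [FORCE]. ROWS is JSON, a list of rows, each a list of 7 numbers: the opening, from -1 (shut) to 1 (fully open), then the shift along the tool's x, y, z in cm, then the turn, a rotation vector about the tool's x, y, z in rad. A call has 1 to 12 rows; each row shifts and turns the commanded pose from where the row before left it, along the tool's axes as they then stand; what a row does not reach is not made up. A row lasts 1/12 s, in which the tool goes at most 41.7 mm and 7.16 degrees, less where a joint would pass 70% of its speed; a pose out of reach is approached as far as the arm can. A call with a gripper value outside its range is refused whole. The fingers move at their own pace and stop on an object; FORCE is the grip in N (left out, the last holds). Time passes only in rows, so rows that do not move let the fingers close. It gives the time, the measured TCP pose, the force, the opening and the grip force at its end, in the units of the state.
- sense(): the state, without advancing time (a new reading comes with each control period).
- snapshot(name): name is "scene" or "top"; returns a dict with "image" (420x560x3 uint8, red, green, blue), "intrinsics" (3x3 intrinsics, pixels), "k1" (the pictures are not rectified: a ray, as slopes to the right and down, at radius r is drawn at 1 + k1 r^2 times it, then the intrinsics apply), "R" (3x3) and "t" (3): a world point X has camera coordinates R X + t. Camera axes: x right, y down, z forward; pixel columns grow to the right and rows downward; lengths in mm; the calibration is good to about 2 mm. A picture is of the moment at which its call begins. There is no depth.
- hand_in(): hands the job in; it is judged then, once.
Trained networks look in a picture, given as the dict that the camera call returned (one of the last four; its "shot" number tells which), for a name from the list of things; names that differ only in an ending like _2 or _b are one class to them, and where a whole thing is asked for, a point or a joint stands for the part that bears it (a point fixed in the world has none). Each returns a list of dicts, best first, with "conf" (0 to 1); they miss things now and then, are a little off and sometimes report something else, mostly with a low value. They report only what shows in the picture. A call takes as long as a camera call. They do not tell look-alikes from the thing itself.
- trace(picture, query): "pixels" (420x560 bool, what is visible of it).
- place_of(picture, query): "location" ([x, y, z] in mm, in world coordinates, good to about 4 mm: a listed point, or the origin of a listed thing).
The state is a dict: "time": time; "joint_pos": joint angles; "qd": joint speeds; "joint_efforts": joint torques, N m; "tool_pos": TCP position; "tcp_rot": TCP orientation; "ft_force": force on the tool from outside, world axes, zero at the start; "wrist_torque": the same for the moment, N m; "finger_gap": finger opening in mm; "grip_force": force on a finger pad.
Only numpy, scipy, OpenCV 4.12 (cv2) and the standard library are available. Lean on these libraries where they do the work, as an engineer would, in place of code of your own. Each camera call takes 0.05 s, during which the arm holds its last target. There are 200 camera calls.

TASK

Move the four microscope objectives from the cleaning rack with the white inserts into the dark grey storage rack, one to a pocket and in reverse order: the one that stood nearest the cleaning rack's black end block goes into the pocket farthest from the storage rack's black end block, the next one into the next pocket, and so on to the last, which ends nearest the storage rack's black end block. Set each down gently, without dropping it, so that all four are left standing upright on the pocket floors, nose up.

Things in the scene. Friction and masses are not known exactly. Their poses are not given: they have to be found in the camera images.
- cleaning_rack: Full rack, fixed: aluminium plate 74 x 260 x 6 mm with a row of four white inserts and, at one end (y = +127 mm), a black block 50 x 22 mm, top 18 mm high. Origin: under the row's centre at table height. y runs along the row to the black block, x across, z up. Places at y = +84 (block end), +28, -28, -84 mm; an objective's foot here is 10 mm above the table.
- storage_rack: Empty rack, fixed: dark grey plastic, 70 x 260 mm, same black block at y = +127 mm. Origin: under the row's centre at table height. y runs along the row to the black block, x across, z up. Pocket centres y = +84 (block end), +28, -28, -84 mm. Floor 6 mm above the table; 52 mm between walls along the row (4 mm thick, tops 26 mm above the table), 54 mm between lips across it (tops 9 mm).
- wide_objective (a point): Loose objective standing nose up: short, wide plain metal objective, 34 mm in diameter; plain barrel up to 42 mm, then a 26 mm nose. 52 mm tall, about 180 g. The point is its centre, on the axis, 26 mm above its flat foot; grip there, 34 mm wide, from any side. z: its axis, up to the nose.
- slim_objective (a point): Loose objective standing nose up: thin pencil-like plain metal objective, 22 mm in diameter up to 56 mm, then a small chamfer. 62 mm tall, about 90 g. The point is its centre, on the axis, 31 mm above its flat foot; grip there, 22 mm wide, from any side. z: its axis, up to the nose.
- tapered_objective (a point): Loose objective standing nose up: metal objective whose 26 mm barrel ends at 40 mm and tapers to a narrow 10 mm tip. 60 mm tall, about 130 g. The point is its centre, on the axis, 30 mm above its flat foot; grip there, 26 mm wide, from any side. z: its axis, up to the nose.
- collar_objective (a point): Loose objective standing nose up: tallest objective: metal barrel 29 mm in diameter with a black collar 33 mm in diameter between 20 and 48 mm above its foot, and a 20 mm nose from 60 mm up. 68 mm tall, about 200 g. The point is its centre, on the axis, 34 mm above its flat foot; grip there, 33 mm wide, from any side. z: its axis, up to the nose.
- insert_wide: White insert, 56 mm across the row, 52 mm along it, fixed on the cleaning rack where the wide objective stands at the start; it stays and so keeps that objective's place in the row. Origin: centre of its underside, 6 mm above the table; floor 4 mm above that. Rim tops above the table: 18 mm towards its neighbours, 13 mm across the row.
- insert_slim: White insert, 56 mm across the row, 52 mm along it, fixed on the cleaning rack where the slim objective stands at the start; it stays and so keeps that objective's place in the row. Origin: centre of its underside, 6 mm above the table; floor 4 mm above that. Rim tops above the table: 18 mm towards its neighbours, 13 mm across the row.
- insert_tapered: White insert, 56 mm across the row, 52 mm along it, fixed on the cleaning rack where the tapered objective stands at the start; it stays and so keeps that objective's place in the row. Origin: centre of its underside, 6 mm above the table; floor 4 mm above that. Rim tops above the table: 18 mm towards its neighbours, 13 mm across the row.
- insert_collar: White insert, 56 mm across the row, 52 mm along it, fixed on the cleaning rack where the collar objective stands at the start; it stays and so keeps that objective's place in the row. Origin: centre of its underside, 6 mm above the table; floor 4 mm above that. Rim tops above the table: 18 mm towards its neighbours, 13 mm across the row.
Not all that is in view belongs to the job. Leave any blue or yellow look-alike of the part that bears collar_objective alone.

How it is judged (in metres and radians):
At the end, for the whole second after the job is handed in: Each objective stands in the storage rack pocket that mirrors its starting place (insert at y in the cleaning rack, objective at -y in the storage rack, within 18 mm along and 20 mm across the row), upright within 0.15 rad, foot within 6 mm of the pocket floor, at rest (below 0.03 m/s) (((y of insert_wide in the frame of cleaning_rack between 0.064 and 0.104 m and y of wide_objective in the frame of storage_rack between -0.102 and -0.066 m) or (y of insert_wide in the frame of cleaning_rack between 0.008 and 0.048 m and y of wide_objective in the frame of storage_rack between -0.046 and -0.01 m) or (y of insert_wide in the frame of cleaning_rack between -0.048 and -0.008 m and y of wide_objective in the frame of storage_rack between 0.01 and 0.046 m) or (y of insert_wide in the frame of cleaning_rack between -0.104 and -0.064 m and y of wide_objective in the frame of storage_rack between 0.066 and 0.102 m)) and x of wide_objective in the frame of storage_rack between -0.02 and 0.02 m and z of wide_objective in the frame of storage_rack between 0.026 and 0.038 m and angle between each of wide_objective, slim_objective, tapered_objective, collar_objective's own z axis and vertical below 0.15 rad and linear speed of each of obj_wide, obj_slim, obj_tapered, obj_collar below 0.03 m/s and ((y of insert_slim in the frame of cleaning_rack between 0.064 and 0.104 m and y of slim_objective in the frame of storage_rack between -0.102 and -0.066 m) or (y of insert_slim in the frame of cleaning_rack between 0.008 and 0.048 m and y of slim_objective in the frame of storage_rack between -0.046 and -0.01 m) or (y of insert_slim in the frame of cleaning_rack between -0.048 and -0.008 m and y of slim_objective in the frame of storage_rack between 0.01 and 0.046 m) or (y of insert_slim in the frame of cleaning_rack between -0.104 and -0.064 m and y of slim_objective in the frame of storage_rack between 0.066 and 0.102 m)) and x of slim_objective in the frame of storage_rack between -0.02 and 0.02 m and z of slim_objective in the frame of storage_rack between 0.031 and 0.043 m and ((y of insert_tapered in the frame of cleaning_rack between 0.064 and 0.104 m and y of tapered_objective in the frame of storage_rack between -0.102 and -0.066 m) or (y of insert_tapered in the frame of cleaning_rack between 0.008 and 0.048 m and y of tapered_objective in the frame of storage_rack between -0.046 and -0.01 m) or (y of insert_tapered in the frame of cleaning_rack between -0.048 and -0.008 m and y of tapered_objective in the frame of storage_rack between 0.01 and 0.046 m) or (y of insert_tapered in the frame of cleaning_rack between -0.104 and -0.064 m and y of tapered_objective in the frame of storage_rack between 0.066 and 0.102 m)) and x of tapered_objective in the frame of storage_rack between -0.02 and 0.02 m and z of tapered_objective in the frame of storage_rack between 0.03 and 0.042 m and ((y of insert_collar in the frame of cleaning_rack between 0.064 and 0.104 m and y of collar_objective in the frame of storage_rack between -0.102 and -0.066 m) or (y of insert_collar in the frame of cleaning_rack between 0.008 and 0.048 m and y of collar_objective in the frame of storage_rack between -0.046 and -0.01 m) or (y of insert_collar in the frame of cleaning_rack between -0.048 and -0.008 m and y of collar_objective in the frame of storage_rack between 0.01 and 0.046 m) or (y of insert_collar in the frame of cleaning_rack between -0.104 and -0.064 m and y of collar_objective in the frame of storage_rack between 0.066 and 0.102 m)) and x of collar_objective in the frame of storage_rack between -0.02 and 0.02 m and z of collar_objective in the frame of storage_rack between 0.034 and 0.046 m); the robot touches nothing.
It fails at once if the wide objective is dropped or knocked flying (moves faster than 0.6 m/s without the fingers on it, a fall of about 2 cm) (linear speed of obj_wide above 0.6 m/s and contact force between obj_wide and the fingers below 0.05 N).
It fails at once if the slim objective is dropped or knocked flying (moves faster than 0.6 m/s without the fingers on it, a fall of about 2 cm) (linear speed of obj_slim above 0.6 m/s and contact force between obj_slim and the fingers below 0.05 N).
It fails at once if the tapered objective is dropped or knocked flying (moves faster than 0.6 m/s without the fingers on it, a fall of about 2 cm) (linear speed of obj_tapered above 0.6 m/s and contact force between obj_tapered and the fingers below 0.05 N).
It fails at once if the collar objective is dropped or knocked flying (moves faster than 0.6 m/s without the fingers on it, a fall of about 2 cm) (linear speed of obj_collar above 0.6 m/s and contact force between obj_collar and the fingers below 0.05 N).
It also fails if it takes over 102 s, if anything falls off the work surface, if the arm or the gripper's body presses on something with over 40 N, if the wrist force passes 120 N, or if a joint passes its speed limit or range.

## Working session

There is one attempt and no reset: what is moved stays moved. The work goes in short steps, Python scripts to look and compute and a shell command to move; the robot and the scene stay as the last step left them, time stands still between calls to the robot, and variables do not carry over. Pictures are saved under pics/ and viewed, at most 14 in all, crops included, and the job is handed in when it is done.

```bash
mkdir -p pics; cat > a.py <<'E'
from bench import *
import cv2,numpy as np
names=["cleaning_rack","storage_rack"]+["insert_"+n for n in("wide","slim","tapered","collar")]+[n+"_objective" for n in("wide","slim","tapered","collar")]
def save(s,f): cv2.imwrite("pics/"+f,s["image"][:,:,::-1])
def proj(s,X):
    c=np.array(s["R"])@np.array(X,float)+np.array(s["t"]);p=c[:2]/c[2];p=p*(1+s["k1"]*(p@p))
    K=np.array(s["intrinsics"]);return (K@[p[0],p[1],1])[:2]
E
python3 - <<'E'
from a import *
print({k:np.round(v,1) if not isinstance(v,str) else v for k,v in sense().items()})
for c in("top","scene"):
    s=snapshot(c);save(s,c+"0.png")
    for n in names:
        for d in place_of(s,n)[:3]: print(c,n,round(d["conf"],2),np.round(d["location"],1),np.round(proj(s,d["location"])))
E
```

```text
{'time': np.float64(0.0), 'joint_pos': array([-77.7,   7.5,  85.3,  -0. ,  87.3,  -4.9]), 'qd': array([ 0.1, -0. ,  0. , -0.2,  0.1,  0.1]), 'joint_efforts': array([ -0. , -56.9, -50.1,  -0. ,   0. ,  -0. ]), 'tool_pos': array([ 177.1, -572.7,  247.3]), 'tcp_rot': array([-179.9,   -0. ,   17.2]), 'ft_force': array([ 0. ,  0.1, -0.3]), 'wrist_torque': array([ 0., -0.,  0.]), 'grip_force': np.float64(0.0), 'finger_gap': np.float64(85.5)}
top cleaning_rack 0.82 [490.3 215.7   0.6] [158. 227.]
top storage_rack 0.89 [ 5.210e+02 -1.968e+02  2.000e-01] [371. 217.]
top insert_wide 0.67 [489.  188.    7.6] [171. 228.]
top insert_slim 0.84 [481.7 126.7   5.1] [204. 232.]
top insert_collar 0.75 [497.  241.    5.5] [144. 223.]
top wide_objective 0.58 [492.5 189.9  35.9] [167. 224.]
top slim_objective 0.49 [483.9 127.6  44.4] [200. 229.]
top tapered_objective 0.53 [504.9 297.   36.2] [108. 215.]
top collar_objective 0.86 [388.4 221.2  31.7] [146. 281.]
top collar_objective 0.6 [495.8 236.3  41.6] [140. 221.]
top collar_objective 0.58 [598.8 213.5  36.4] [158. 167.]
scene cleaning_rack 0.63 [494.3 211.    1.2] [370. 257.]
scene storage_rack 0.8 [ 520.3 -197.     0.8] [205. 227.]
scene storage_rack 0.64 [496.7 239.    8. ] [383. 258.]
scene insert_wide 0.74 [493.5 185.9   6.3] [359. 253.]
scene insert_slim 0.74 [486.4 126.7  10.7] [334. 244.]
scene insert_slim 0.61 [491.1 212.3   1.4] [371. 256.]
scene insert_tapered 0.85 [500.2 298.1   6.2] [410. 266.]
scene wide_objective 0.55 [490.6 183.2  38.2] [359. 240.]
scene slim_objective 0.66 [477.1 130.3  48. ] [338. 228.]
scene tapered_objective 0.74 [501.  298.   40.2] [412. 253.]
scene tapered_objective 0.47 [495.2 237.9  39.2] [384. 246.]
scene collar_objective 0.7 [494.6 238.2  36.4] [384. 247.]
scene collar_objective 0.69 [389. 225.  33.] [386. 222.]
scene collar_objective 0.62 [596.7 217.2  35.1] [364. 275.]
```

View pics/top0.png

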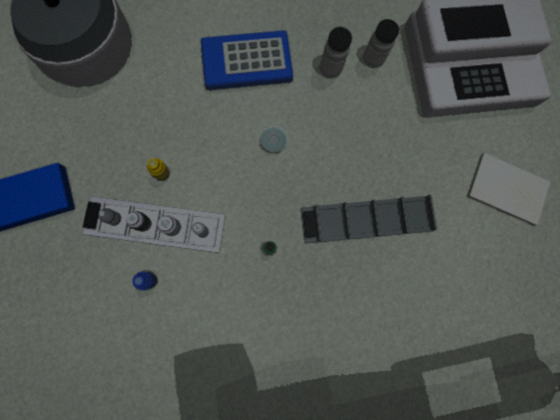

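```bash
python3 - <<'E'
import cv2
a=cv2.imread("pics/top0.png")[140:320,70:250]; b=cv2.imread("pics/top0.png")[120:310,310:440]
a=cv2.resize(a,(560,560),interpolation=3)
cv2.imwrite("pics/crop0.png",a)
cv2.imwrite("pics/crop1.png",cv2.resize(b,None,fx=3,fy=3,interpolation=3))
E
```

```text
(no output)
```

View pics/scene0.png

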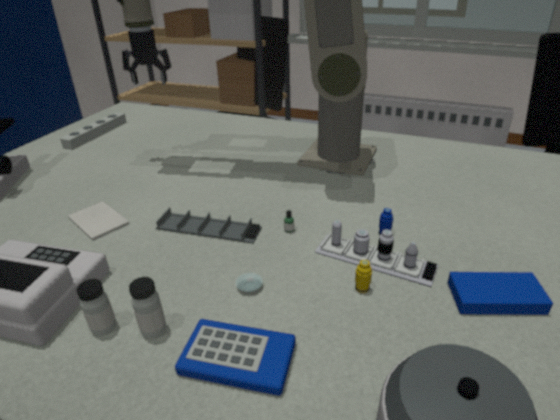

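View crop.

The top view shows the cleaning rack at (155,225) with its black block at the left (92,214). From the block, the order is tapered (108,215), collar (140,221), wide (167,224), slim (200,229). The storage rack is at (370,217), with its block at the left (309,224). There are three collar-like things: blue (146,281), yellow (158,167), and the plain metal one with a black collar, standing in the rack at (140,221). The one in the rack is the right one, and I'll confirm that in a crop.

View pics/crop0.png

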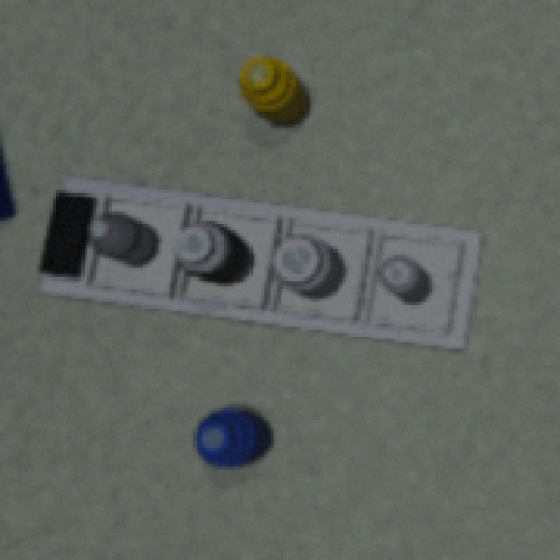

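```bash
cat >> a.py <<'E'
from scipy.optimize import least_squares
def quad(s,n):
    m=trace(s,n)
    if not m: return None
    m=m[0]["pixels"].astype(np.uint8); return cv2.minAreaRect(np.argwhere(m)[:,::-1].astype(np.float32)),m
def unproj(s,uv,z):
    K=np.array(s["intrinsics"])
    f=lambda q: proj(s,[q[0],q[1],z])-uv
    return least_squares(f,[500,0]).x
E
python3 - <<'E'
from a import *
s=snapshot("top")
for n,z in(("cleaning_rack",6),("storage_rack",8)):
    (c,sz,a),m=quad(s,n); print(n,c,sz,a)
    P=[unproj(s,p,z) for p in cv2.boxPoints((c,sz,a))]
    print(np.round(P,1), np.round(np.mean(P,0),1))
    e=P[1]-P[0];f=P[2]-P[1]; L=e if e@e>f@f else f
    print("len",np.linalg.norm(e),np.linalg.norm(f),"ang",np.degrees(np.arctan2(L[1],L[0])))
acc={}
for k in range(4):
  for c in("top","scene"):
    s=snapshot(c)
    for n in names:
        for d in place_of(s,n)[:3]:
            X=d["location"]
            if d["conf"]>.4: acc.setdefault((n,c),[]).append(np.round(X))
for k,v in acc.items(): print(k,[list(map(int,x)) for x in v])
E
```

```text
cleaning_rack (152.82000732421875, 223.76002502441406) (138.73435974121094, 39.73939895629883) 8.130102157592773
[[473.1 356.1]
 [549.  353.7]
 [518.1  89.4]
 [442.8  96.6]] [495.8 223.9]
len 75.93913364623248 266.0445011892801 ang -96.65768399369298
storage_rack (368.66339111328125, 218.6336669921875) (36.41835403442383, 134.33001708984375) 84.2894058227539
[[ 535.   -55.9]
 [ 569.6 -322.5]
 [ 497.1 -326.1]
 [ 465.   -63.6]] [ 516.6 -192. ]
len 268.8807347355259 72.60810115801772 ang -82.5999495481098
('cleaning_rack', 'top') [[491, 218, 0], [490, 220, 1], [494, 219, 2], [490, 220, 0]]
('storage_rack', 'top') [[518, -194, 2], [519, -197, -2], [518, -196, -2], [517, -195, -1]]
('insert_wide', 'top') [[485, 186, 7], [489, 185, 11], [487, 187, 11], [488, 189, 7]]
('insert_slim', 'top') [[480, 131, 4], [480, 131, 6], [484, 131, 8], [479, 131, 4]]
('insert_tapered', 'top') [[502, 295, 5], [482, 125, 42], [503, 293, 5], [507, 296, 6], [495, 236, 46], [504, 293, 4]]
('insert_collar', 'top') [[495, 244, 6], [497, 240, 4], [496, 240, 6], [494, 244, 1]]
('wide_objective', 'top') [[488, 186, 1
[... 839 characters left out ...]
8]]
('insert_tapered', 'scene') [[503, 297, 8], [503, 296, 8], [505, 298, 4], [505, 297, 7]]
('insert_collar', 'scene') [[497, 238, 6], [499, 239, 8], [497, 237, 7], [498, 237, 7]]
('wide_objective', 'scene') [[491, 182, 36], [494, 185, 34], [490, 184, 36], [492, 186, 37]]
('slim_objective', 'scene') [[493, 186, 34], [482, 130, 44], [483, 128, 45], [480, 131, 45]]
('tapered_objective', 'scene') [[504, 300, 42], [502, 297, 43], [494, 185, 5], [503, 297, 42], [500, 300, 40]]
('collar_objective', 'scene') [[593, 219, 34], [388, 227, 34], [494, 240, 41], [387, 226, 34], [595, 217, 34], [496, 240, 41], [594, 216, 37], [387, 227, 32], [493, 239, 37], [496, 238, 40], [594, 218, 37], [387, 226, 34]]
```

The crop confirms it: the metal objective with the black body at crop (205,245) is the real collar, second from the block, and the blue and yellow ones stand outside the rack. I'm turning the tool so its closing line lies across the row, then moving to the tapered objective.

```bash
python3 -m handwheel '[[1,0,0,0,0,0,-0.12],[1,0,0,0,0,0,-0.12],[1,0,0,0,0,0,-0.12],[1,0,0,0,0,0,-0.12],[1,0,0,0,0,0,-0.12],[1,0,0,0,0,0,-0.12],[1,0,0,0,0,0,-0.12],[1,0,0,0,0,0,-0.12],[1,0,0,0,0,0,-0.12],[1,0,0,0,0,0,-0.07]]' 60
python3 -m handwheel '[[1,0,3.6,0,0,0,0],[1,0,3.6,0,0,0,0],[1,0,3.6,0,0,0,0],[1,0,3.6,0,0,0,0],[1,0,3.6,0,0,0,0],[1,0,3.7,0,0,0,0]]'
python3 -m handwheel '[[1,3.7,0,0,0,0,0],[1,3.7,0,0,0,0,0],[1,3.7,0,0,0,0,0],[1,3.7,0,0,0,0,0],[1,3.7,0,0,0,0,0],[1,3.7,0,0,0,0,0],[1,3.7,0,0,0,0,0],[1,3.7,0,0,0,0,0],[1,3.7,0,0,0,0,0],[1,3.7,0,0,0,0,0],[1,3.7,0,0,0,0,0],[1,3.7,0,0,0,0,0]]'
python3 -m handwheel '[[1,3.7,0,0,0,0,0],[1,3.7,0,0,0,0,0],[1,3.7,0,0,0,0,0],[1,3.7,0,0,0,0,0],[1,3.7,0,0,0,0,0],[1,3.7,0,0,0,0,0],[1,3.7,0,0,0,0,0],[1,3.7,0,0,0,0,0],[1,3.7,0,0,0,0,0],[1,3.7,0,0,0,0,0],[1,3.7,0,0,0,0,0],[1,0,0,0,0,0,0]]'
```

```text
time: 6.48
tool_pos: [177.2, -573.2, 248.3]
tcp_rot: [-180.0, -0.0, 83.5]
ft_force: [-0.1, -0.0, -0.5]
finger_gap: 85.4
grip_force: 0.0
time: 6.98
tool_pos: [394.2, -599.4, 248.3]
tcp_rot: [180.0, 0.0, 83.1]
ft_force: [0.2, -0.8, -0.7]
finger_gap: 85.1
grip_force: 0.0
time: 7.98
tool_pos: [446.1, -157.0, 248.5]
tcp_rot: [180.0, 0.0, 83.1]
ft_force: [0.5, -0.2, 0.6]
finger_gap: 85.2
grip_force: 0.0
time: 8.98
tool_pos: [494.9, 251.1, 248.0]
tcp_rot: [-180.0, -0.1, 83.3]
ft_force: [0.2, 0.7, -0.1]
finger_gap: 85.3
grip_force: 0.0
```

```bash
python3 -m handwheel '[[1,2.4,0.2,0,0,0,0],[1,2.3,0.1,0,0,0,0],[1,0,0,3.6,0,0,0],[1,0,0,3.6,0,0,0],[1,0,0,3.6,0,0,0],[1,0,0,3,0,0,0],[1,0,0,2.2,0,0,0],[1,0,0,0,0,0,0]]'
python3 -m handwheel '[[1,0,0,1.2,0,0,0],[1,0,0,1.2,0,0,0],[1,0,0,1.2,0,0,0],[1,0,0,1,0,0,0],[1,0,0,0.6,0,0,0],[1,0,0,0,0,0,0]]'
python3 - <<'E'
from a import *
s=snapshot("scene");cv2.imwrite("pics/g1.png",cv2.resize(s["image"][150:330,270:500,::-1],None,fx=3,fy=3))
E
```

```text
time: 9.65
tool_pos: [500.1, 289.6, 82.1]
tcp_rot: [-179.5, 0.3, 83.1]
ft_force: [-0.7, -0.3, -0.7]
finger_gap: 85.5
grip_force: 0.0
time: 10.15
tool_pos: [503.0, 291.2, 34.6]
tcp_rot: [-179.9, 0.1, 83.1]
ft_force: [-0.2, 0.3, -1.2]
finger_gap: 85.3
grip_force: 0.0
```

View pics/g1.png

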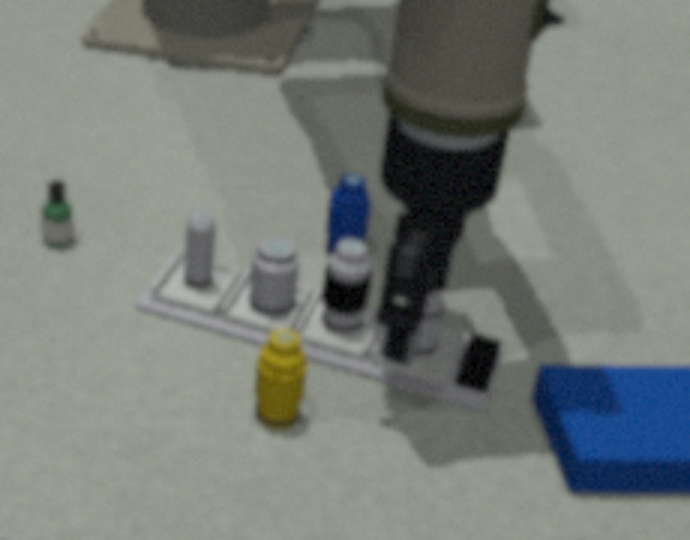

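The fingers straddle the tapered objective, at crop (425,335). The near finger (400,320) stands about 5 mm short along the row, and the measured y of 291 against 297 agrees. I'll correct that and close.

```bash
python3 -m handwheel '[[1,0.5,0,0,0,0,0],[1,0,0,0,0,0,0],[-1,0,0,0,0,0,0],[-1,0,0,0,0,0,0],[-1,0,0,0,0,0,0],[-1,0,0,0,0,0,0],[-1,0,0,0,0,0,0],[-1,0,0,0,0,0,0],[-1,0,0,0,0,0,0],[-1,0,0,0,0,0,0]]' 60
python3 -m handwheel '[[-1,0,0,0,0,0,0],[-1,0,0,0,0,0,0],[-1,0,0,-0.3,0,0,0],[-1,0,0,-0.5,0,0,0],[-1,0,0,-1,0,0,0],[-1,0,0,-2,0,0,0],[-1,0,0,-2.5,0,0,0],[-1,0,0,-2.5,0,0,0],[-1,0,0,-2,0,0,0],[-1,0,0,-1,0,0,0],[-1,0,0,0,0,0,0]]'
```

```text
time: 11.03
tool_pos: [504.8, 296.7, 36.6]
tcp_rot: [180.0, -0.0, 83.1]
ft_force: [-0.2, -1.2, 3.4]
finger_gap: 24.3
grip_force: 59.1
time: 11.95
tool_pos: [506.4, 297.5, 158.1]
tcp_rot: [179.7, -0.2, 83.1]
ft_force: [-0.0, 0.3, -0.8]
finger_gap: 24.1
grip_force: 58.9
```

```bash
python3 -m handwheel '[[-1,-1,0.2,0,0,0,0],[-1,-2,0.3,0,0,0,0],[-1,-3,0.5,0,0,0,0],[-1,-3,0.5,0,0,0,0],[-1,-3,0.5,0,0,0,0],[-1,-3,0.5,0,0,0,0],[-1,-3,0.5,0,0,0,0],[-1,-3,0.5,0,0,0,0],[-1,-3,0.5,0,0,0,0],[-1,-3,0.5,0,0,0,0],[-1,-3,0.5,0,0,0,0],[-1,-3,0.5,0,0,0,0]]'
python3 -m handwheel '[[-1,-3,0.5,0,0,0,0],[-1,-3,0.5,0,0,0,0],[-1,-3,0.5,0,0,0,0],[-1,-3,0.5,0,0,0,0],[-1,-3,0.5,0,0,0,0],[-1,-3,0.5,0,0,0,0],[-1,-3,0.5,0,0,0,0],[-1,-2,0.3,0,0,0,0],[-1,-1,0,0,0,0,-0.08],[-1,0,0,0,0,0,-0.08],[-1,0,0,0,0,0,-0.08],[-1,0,0,0,0,0,0]]'
python3 -m handwheel '[[-1,0,0,0,0,0,0]]'
```

```text
time: 12.95
tool_pos: [517.4, -39.5, 151.9]
tcp_rot: [-179.8, -0.0, 83.1]
ft_force: [1.4, 0.5, -0.8]
finger_gap: 24.4
grip_force: 58.9
time: 13.95
tool_pos: [526.2, -280.6, 151.5]
tcp_rot: [-179.8, -0.2, 97.0]
ft_force: [-0.4, -0.2, -1.7]
finger_gap: 24.5
grip_force: 58.9
time: 14.03
tool_pos: [526.7, -280.3, 152.2]
tcp_rot: [-179.8, -0.1, 96.7]
ft_force: [1.1, -0.3, -0.7]
finger_gap: 24.6
grip_force: 58.9
```

```bash
python3 -m handwheel '[[-1,0,0.3,1,0,0,0],[-1,0,0,2,0,0,0],[-1,0,0,2,0,0,0],[-1,0,0,2,0,0,0],[-1,0,0,1,0,0,0],[-1,0,0,0.5,0,0,0],[-1,0,0,0,0,0,0],[-1,0,0,0,0,0,0]]'
python3 - <<'E'
from a import *
s=snapshot("scene");cv2.imwrite("pics/p1.png",cv2.resize(s["image"][150:290,120:300,::-1],None,fx=4,fy=4))
st=[sense() for _ in range(5)];print(np.round(st[-1]["tool_pos"],1))
for d in place_of(s,"tapered_objective"): print(d)
for d in place_of(s,"storage_rack"): print(d)
E
```

```text
time: 14.7
tool_pos: [531.4, -280.2, 69.7]
tcp_rot: [180.0, 0.0, 96.8]
ft_force: [0.1, 0.7, -0.3]
finger_gap: 24.2
grip_force: 58.9
[ 531.9 -280.5   70.5]
{'location': [531.2, -275.9, 78.9], 'conf': 0.46}
{'location': [519.5, -201.3, -1.5], 'conf': 0.67}
```

View pics/p1.png

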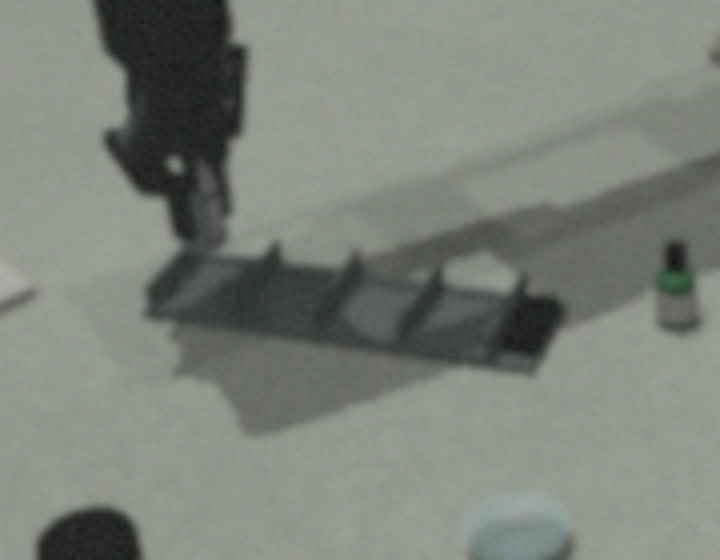

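The tapered objective hangs upright in the fingers at crop (205,215), above the far-end pocket at crop (205,285), where it should be. I'm lowering it the remaining 37 mm, slowly at the end.

```bash
python3 -m handwheel '[[-1,0,0,1,0,0,0],[-1,0,0,1,0,0,0],[-1,0,0,0.8,0,0,0],[-1,0,0,0.4,0,0,0],[-1,0,0,0.2,0,0,0],[-1,0,0,0.1,0,0,0],[-1,0,0,0.1,0,0,0],[-1,0,0,0,0,0,0],[-1,0,0,0,0,0,0]]'
python3 -m handwheel '[[-1,0,0,0,0,0,0]]'
```

```text
time: 15.6
tool_pos: [531.4, -280.2, 33.7]
tcp_rot: [180.0, 0.0, 96.8]
ft_force: [0.5, -0.6, -1.5]
finger_gap: 24.8
grip_force: 58.9
time: 15.68
tool_pos: [531.4, -280.3, 33.8]
tcp_rot: [180.0, 0.0, 96.8]
ft_force: [0.1, -1.4, -1.0]
finger_gap: 24.4
grip_force: 58.9
```

```bash
python3 -m handwheel '[[-1,0,0,0.1,0,0,0],[-1,0,0,0,0,0,0]]'
python3 -m handwheel '[[-1,0,0,0.1,0,0,0],[-1,0,0,0,0,0,0]]'
```

```text
time: 15.85
tool_pos: [531.4, -280.3, 32.6]
tcp_rot: [180.0, 0.0, 96.8]
ft_force: [-0.4, 0.1, -0.2]
finger_gap: 24.5
grip_force: 59.2
time: 16.02
tool_pos: [531.5, -280.3, 32.6]
tcp_rot: [180.0, 0.0, 96.8]
ft_force: [-4.1, 1.6, 9.4]
finger_gap: 24.2
grip_force: 60.1
```

```bash
python3 -m handwheel '[[0,0,0,0,0,0,0],[0.4,0,0,0,0,0,0],[1,0,0,0,0,0,0],[1,0,0,0,0,0,0],[1,0,0,0,0,0,0],[1,0,0,0,0,0,0],[1,0,0,-1,0,0,0],[1,0,0,-2,0,0,0],[1,0,0,-3,0,0,0],[1,0,0,-3,0,0,0],[1,0,0,-3,0,0,0]]'
python3 -m handwheel '[[1,0,0,0,0,0,0.12],[1,0,0,0,0,0,0.12],[1,3.5,-0.7,0,0,0,0],[1,3.5,-0.7,0,0,0,0],[1,3.5,-0.7,0,0,0,0],[1,3.5,-0.7,0,0,0,0],[1,3.5,-0.7,0,0,0,0],[1,3.5,-0.7,0,0,0,0],[1,3.5,-0.7,0,0,0,0],[1,3.5,-0.7,0,0,0,0],[1,3.5,-0.7,0,0,0,0],[1,3.5,-0.7,0,0,0,0]]'
python3 -m handwheel '[[1,3.5,-0.7,0,0,0,0],[1,3.5,-0.7,0,0,0,0],[1,3.5,-0.7,0,0,0,0],[1,3.5,-0.7,0,0,0,0],[1,2.1,0,0,0,0,0],[1,0,0,0,0,0,0],[1,0,0,0,0,0,0]]'
python3 - <<'E'
from a import *
s=snapshot("scene")
for n in names[6:]+["storage_rack"]:
    for d in place_of(s,n)[:3]: print(n,round(d["conf"],2),np.round(d["location"]))
cv2.imwrite("pics/p2.png",cv2.resize(s["image"][150:320,120:460,::-1],None,fx=2.2,fy=2.2))
E
```

```text
time: 16.93
tool_pos: [530.9, -279.9, 153.2]
tcp_rot: [-180.0, -0.0, 96.8]
ft_force: [0.2, 1.1, -0.6]
finger_gap: 85.3
grip_force: 0.0
time: 17.93
tool_pos: [503.6, 77.5, 152.4]
tcp_rot: [179.9, -0.0, 83.1]
ft_force: [0.4, 0.6, -0.2]
finger_gap: 85.2
grip_force: 0.0
time: 18.52
tool_pos: [495.4, 240.0, 152.0]
tcp_rot: [180.0, -0.0, 83.2]
ft_force: [0.1, 0.1, 0.4]
finger_gap: 85.5
grip_force: 0.0
wide_objective 0.91 [491. 185.  37.]
slim_objective 0.7 [480. 132.  46.]
tapered_objective 0.7 [ 529. -278.   38.]
collar_objective 0.8 [493. 239.  40.]
collar_objective 0.56 [388. 227.  35.]
storage_rack 0.85 [ 521. -199.   -3.]
```

View pics/p2.png

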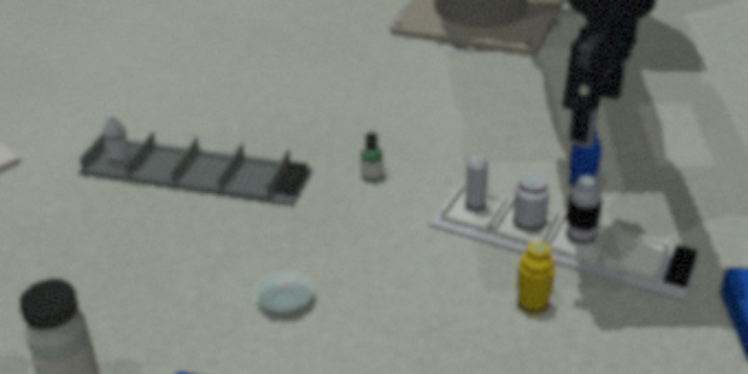

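The tapered objective stands upright in the far-end pocket, at crop (115,145). The gripper is over the black-collared metal objective at crop (583,215). I'll descend, grip and lift.

```bash
python3 -m handwheel '[[1,0,0,2,0,0,0],[1,0,0,3,0,0,0],[1,0,0,3,0,0,0],[1,0,0,2,0,0,0],[1,0,0,1.1,0,0,0],[1,0,0,0,0,0,0],[1,0,0,0,0,0,0]]'
python3 -m handwheel '[[-1,0,0,0,0,0,0],[-1,0,0,0,0,0,0],[-1,0,0,0,0,0,0],[-1,0,0,0,0,0,0],[-1,0,0,0,0,0,0],[-1,0,0,0,0,0,0],[-1,0,0,0,0,0,0],[-1,0,0,0,0,0,0],[-1,0,0,0,0,0,0]]' 60
python3 -m handwheel '[[-1,0,0,-0.3,0,0,0],[-1,0,0,-0.7,0,0,0],[-1,0,0,-1.5,0,0,0],[-1,0,0,-2.5,0,0,0],[-1,0,0,-2.5,0,0,0],[-1,0,0,-2,0,0,0],[-1,0,0,-1.5,0,0,0],[-1,0,0,-0.5,0,0,0],[-1,0,0,0,0,0,0],[-1,0,0,0,0,0,0]]'
```

```text
time: 19.4
tool_pos: [495.6, 238.6, 40.5]
tcp_rot: [-180.0, 0.0, 83.0]
ft_force: [0.1, 0.4, 0.2]
finger_gap: 85.1
grip_force: 0.0
time: 20.15
tool_pos: [496.1, 239.3, 41.5]
tcp_rot: [179.9, -0.0, 83.1]
ft_force: [-1.5, -1.1, 6.5]
finger_gap: 31.4
grip_force: 58.9
time: 20.98
tool_pos: [495.2, 238.9, 154.7]
tcp_rot: [-180.0, 0.0, 83.1]
ft_force: [-1.3, 0.7, -2.3]
finger_gap: 31.9
grip_force: 59.7
```

```bash
python3 -m handwheel '[[-1,-1,0,0,0,0,0],[-1,-2,0,0,0,0,0],[-1,-3,0.6,0,0,0,0],[-1,-3,0.6,0,0,0,0],[-1,-3,0.6,0,0,0,0],[-1,-3,0.6,0,0,0,0],[-1,-3,0.6,0,0,0,0],[-1,-3,0.6,0,0,0,0],[-1,-3,0.6,0,0,0,0],[-1,-3,0.6,0,0,0,0],[-1,-3,0.6,0,0,0,0],[-1,-3,0.6,0,0,0,0]]'
python3 -m handwheel '[[-1,-3,0.6,0,0,0,0],[-1,-3,0.6,0,0,0,0],[-1,-3,0.6,0,0,0,0],[-1,-2.5,0.5,0,0,0,-0.08],[-1,-1.2,0,0,0,0,-0.08],[-1,0,0,0,0,0,-0.08],[-1,0,0,0,0,0,0],[-1,0,0,0,0,0,0]]'
python3 -m handwheel '[[-1,0,0,0,0,0,0]]'
```

```text
time: 21.98
tool_pos: [513.6, -97.6, 153.5]
tcp_rot: [-179.8, -0.0, 83.1]
ft_force: [0.5, -0.0, -3.1]
finger_gap: 31.2
grip_force: 59.8
time: 22.65
tool_pos: [522.4, -224.7, 153.7]
tcp_rot: [-179.9, -0.1, 96.6]
ft_force: [-0.4, 0.1, -1.5]
finger_gap: 31.9
grip_force: 59.8
time: 22.73
tool_pos: [522.9, -224.3, 154.3]
tcp_rot: [-179.9, -0.1, 96.7]
ft_force: [0.5, 0.5, -2.8]
finger_gap: 31.6
grip_force: 59.8
```

```bash
python3 -m handwheel '[[-1,0,0,1.5,0,0,0],[-1,0,0,2.5,0,0,0],[-1,0,0,2.5,0,0,0],[-1,0,0,2,0,0,0],[-1,0,0,1.2,0,0,0],[-1,0,0,0.8,0,0,0],[-1,0,0,0.5,0,0,0],[-1,0,0,0.3,0,0,0],[-1,0,0,0,0,0,0],[-1,0,0,0,0,0,0]]'
python3 -m handwheel '[[-1,0,0,0.1,0,0,0],[-1,0,0,0.1,0,0,0],[-1,0,0,0,0,0,0]]'
python3 -m handwheel '[[-1,0,0,0.1,0,0,0],[-1,0,0,0,0,0,0]]'
```

```text
time: 23.57
tool_pos: [524.4, -225.1, 43.3]
tcp_rot: [179.9, 0.1, 96.8]
ft_force: [1.0, -0.5, -3.0]
finger_gap: 31.9
grip_force: 59.8
time: 23.82
tool_pos: [524.0, -224.9, 40.7]
tcp_rot: [180.0, 0.0, 96.8]
ft_force: [0.8, 0.4, -2.6]
finger_gap: 31.3
grip_force: 59.8
time: 23.98
tool_pos: [523.7, -224.8, 39.3]
tcp_rot: [-180.0, -0.0, 96.8]
ft_force: [-0.6, -0.2, -2.6]
finger_gap: 31.8
grip_force: 59.8
```

```bash
python3 -m handwheel '[[-1,0,0,0.1,0,0,0],[-1,0,0,0,0,0,0],[-1,0,0,0,0,0,0]]'
python3 -m handwheel '[[-1,0,0,0.1,0,0,0],[-1,0,0,0,0,0,0]]'
```

```text
time: 24.23
tool_pos: [523.6, -224.7, 38.2]
tcp_rot: [-180.0, -0.0, 96.8]
ft_force: [-0.8, 0.3, -2.6]
finger_gap: 31.2
grip_force: 59.8
time: 24.4
tool_pos: [523.8, -224.9, 37.6]
tcp_rot: [180.0, 0.0, 96.8]
ft_force: [-1.1, 1.0, 0.6]
finger_gap: 31.5
grip_force: 60.1
```

```bash
python3 -m handwheel '[[0,0,0,0,0,0,0],[0.4,0,0,0,0,0,0],[1,0,0,0,0,0,0],[1,0,0,0,0,0,0],[1,0,0,0,0,0,0],[1,0,0,0,0,0,0],[1,0,0,-1,0,0,0],[1,0,0,-2,0,0,0],[1,0,0,-3,0,0,0],[1,0,0,-3,0,0,0],[1,0,0,-2.5,0,0,0]]'
python3 -m handwheel '[[1,0,0,0,0,0,0.12],[1,0,0,0,0,0,0.12],[1,3.5,-0.7,0,0,0,0],[1,3.5,-0.7,0,0,0,0],[1,3.5,-0.7,0,0,0,0],[1,3.5,-0.7,0,0,0,0],[1,3.5,-0.7,0,0,0,0],[1,3.5,-0.7,0,0,0,0],[1,3.5,-0.7,0,0,0,0],[1,3.5,-0.7,0,0,0,0],[1,3.5,-0.7,0,0,0,0],[1,3.5,-0.7,0,0,0,0]]'
python3 -m handwheel '[[1,3.5,-0.7,0,0,0,0],[1,1.8,-0.6,0,0,0,0],[1,0,0,0,0,0,0],[1,0,0,0,0,0,0],[1,0,0,0,0,0,0]]'
python3 - <<'E'
from a import *
for c in("scene","top"):
  s=snapshot(c)
  for n in names[6:]+["storage_rack"]:
    for d in place_of(s,n)[:3]: print(n,round(d["conf"],2),np.round(d["location"]))
E
```

```text
time: 25.32
tool_pos: [524.0, -224.9, 155.2]
tcp_rot: [179.9, 0.1, 96.8]
ft_force: [0.1, -0.5, -0.2]
finger_gap: 85.3
grip_force: 0.0
time: 26.32
tool_pos: [496.2, 132.9, 153.4]
tcp_rot: [179.9, -0.0, 83.1]
ft_force: [0.3, 0.0, 0.6]
finger_gap: 85.6
grip_force: 0.0
time: 26.73
tool_pos: [490.1, 184.8, 152.7]
tcp_rot: [180.0, 0.0, 83.1]
ft_force: [-0.2, -1.2, 0.0]
finger_gap: 85.1
grip_force: 0.0
wide_objective 0.94 [491. 184.  34.]
slim_objective 0.67 [481. 130.  46.]
tapered_objective 0.67 [ 533. -278.   38.]
collar_objective 0.73 [595. 218.  33.]
collar_objective 0.73 [491. 182.  35.]
collar_objective 0.72 [ 524. -230.   37.]
storage_rack 0.9 [ 523. -198.   -5.]
wide_objective 0.67 [490. 187.  34.]
slim_objective 0.52 [483. 128.  43.]
tapered_objective 0.65 [ 533. -279.   35.]
collar_objective 0.79 [ 523. -229.   40.]
collar_objective 0.64 [388. 219.  34.]
collar_objective 0.49 [ 530. -280.   32.]
```

```bash
python3 -m handwheel '[[1,0,0,2,0,0,0],[1,0,0,3,0,0,0],[1,0,0,3,0,0,0],[1,0,0,2.3,0,0,0],[1,0,0,1.5,0,0,0],[1,0,0,0,0,0,0],[1,0,0,0,0,0,0]]'
python3 -m handwheel '[[-1,0,0,0,0,0,0],[-1,0,0,0,0,0,0],[-1,0,0,0,0,0,0],[-1,0,0,0,0,0,0],[-1,0,0,0,0,0,0],[-1,0,0,0,0,0,0],[-1,0,0,0,0,0,0],[-1,0,0,0,0,0,0],[-1,0,0,0,0,0,0]]' 60
python3 -m handwheel '[[-1,0,0,-0.3,0,0,0],[-1,0,0,-0.7,0,0,0],[-1,0,0,-1.5,0,0,0],[-1,0,0,-2.5,0,0,0],[-1,0,0,-2.5,0,0,0],[-1,0,0,-2,0,0,0],[-1,0,0,-1.5,0,0,0],[-1,0,0,-0.5,0,0,0],[-1,0,0,0,0,0,0],[-1,0,0,0,0,0,0]]'
```

```text
time: 27.92
tool_pos: [489.1, 185.1, 33.6]
tcp_rot: [-179.9, 0.0, 83.1]
ft_force: [0.7, 0.4, -0.4]
finger_gap: 85.5
grip_force: 0.0
time: 28.67
tool_pos: [490.8, 185.6, 35.7]
tcp_rot: [179.9, -0.0, 83.1]
ft_force: [-2.2, -0.8, 5.8]
finger_gap: 32.6
grip_force: 59.4
time: 29.5
tool_pos: [489.7, 185.2, 148.9]
tcp_rot: [-180.0, 0.0, 83.1]
ft_force: [-0.4, -0.9, -1.9]
finger_gap: 32.4
grip_force: 59.7
```

```bash
python3 -m handwheel '[[-1,-1,0,0,0,0,0],[-1,-2,0.6,0,0,0,0],[-1,-3,0.6,0,0,0,0],[-1,-3,0.6,0,0,0,0],[-1,-3,0.6,0,0,0,0],[-1,-3,0.6,0,0,0,0],[-1,-3,0.6,0,0,0,0],[-1,-3,0.6,0,0,0,0],[-1,-3,0.6,0,0,0,0],[-1,-3,0.6,0,0,0,0],[-1,-3,0.6,0,0,0,0],[-1,-3,0.6,0,0,0,0]]'
python3 -m handwheel '[[-1,-1.9,0.3,0,0,0,-0.08],[-1,0,0,0,0,0,-0.08],[-1,0,0,0,0,0,-0.08],[-1,0,0,0,0,0,0],[-1,0,0,0,0,0,0],[-1,0,0,0,0,0,0]]'
```

```text
time: 30.5
tool_pos: [514.0, -152.0, 147.5]
tcp_rot: [-179.8, -0.0, 83.1]
ft_force: [0.1, -0.5, -1.3]
finger_gap: 32.8
grip_force: 59.7
time: 31.0
tool_pos: [515.6, -169.3, 148.4]
tcp_rot: [-179.9, -0.0, 96.7]
ft_force: [-0.2, -0.8, -0.6]
finger_gap: 32.5
grip_force: 59.7
```

```bash
python3 -m handwheel '[[-1,0,0,1.5,0,0,0],[-1,0,0,2.5,0,0,0],[-1,0,0,2.5,0,0,0],[-1,0,0,2,0,0,0],[-1,0,0,1.2,0,0,0],[-1,0,0,0.8,0,0,0],[-1,0,0,0.5,0,0,0],[-1,0,0,0.4,0,0,0],[-1,0,0,0,0,0,0],[-1,0,0,0,0,0,0]]'
python3 -m handwheel '[[-1,0,0,0.1,0,0,0],[-1,0,0,0.1,0,0,0],[-1,0,0,0,0,0,0]]'
python3 -m handwheel '[[-1,0,0,0.1,0,0,0],[-1,0,0,0,0,0,0],[-1,0,0,0,0,0,0]]'
```

```text
time: 31.83
tool_pos: [517.0, -169.7, 36.2]
tcp_rot: [179.9, 0.0, 96.8]
ft_force: [0.3, -0.4, -0.5]
finger_gap: 32.5
grip_force: 59.7
time: 32.08
tool_pos: [516.6, -169.6, 33.7]
tcp_rot: [180.0, 0.0, 96.8]
ft_force: [0.3, 0.5, -2.0]
finger_gap: 32.4
grip_force: 59.7
time: 32.33
tool_pos: [516.3, -169.5, 32.3]
tcp_rot: [-180.0, -0.0, 96.8]
ft_force: [0.2, -0.4, -2.5]
finger_gap: 32.3
grip_force: 59.7
```

```bash
python3 -m handwheel '[[-1,0,0,0.1,0,0,0],[-1,0,0,0,0,0,0],[-1,0,0,0,0,0,0]]'
```

```text
time: 32.58
tool_pos: [516.5, -169.5, 31.7]
tcp_rot: [180.0, 0.0, 96.8]
ft_force: [-2.1, 0.4, 4.2]
finger_gap: 32.6
grip_force: 60.1
```

```bash
python3 -m handwheel '[[0,0,0,0,0,0,0],[0.4,0,0,0,0,0,0],[1,0,0,0,0,0,0],[1,0,0,0,0,0,0],[1,0,0,0,0,0,0],[1,0,0,0,0,0,0],[1,0,0,-1,0,0,0],[1,0,0,-2,0,0,0],[1,0,0,-3,0,0,0],[1,0,0,-3,0,0,0],[1,0,0,-3,0,0,0]]'
python3 -m handwheel '[[1,0,0,0,0,0,0.12],[1,0,0,0,0,0,0.12],[1,3.5,-0.8,0,0,0,0],[1,3.5,-0.8,0,0,0,0],[1,3.5,-0.8,0,0,0,0],[1,3.5,-0.8,0,0,0,0],[1,3.5,-0.8,0,0,0,0],[1,3.5,-0.8,0,0,0,0],[1,3.5,-0.8,0,0,0,0],[1,3.5,-0.8,0,0,0,0],[1,1.3,-0.6,0,0,0,0],[1,0,0,0,0,0,0]]'
python3 -m handwheel '[[1,0,0,0,0,0,0],[1,0,0,0,0,0,0]]'
python3 - <<'E'
from a import *
for c in("scene","top"):
  s=snapshot(c)
  for n in names[6:]:
    for d in place_of(s,n)[:2]: print(n,round(d["conf"],2),np.round(d["location"]))
E
```

```text
time: 33.5
tool_pos: [516.0, -169.3, 153.1]
tcp_rot: [-180.0, -0.0, 96.8]
ft_force: [0.2, 0.3, -0.5]
finger_gap: 85.5
grip_force: 0.0
time: 34.5
tool_pos: [481.4, 133.0, 152.1]
tcp_rot: [180.0, -0.1, 83.3]
ft_force: [0.1, -0.2, -0.3]
finger_gap: 85.5
grip_force: 0.0
time: 34.67
tool_pos: [482.4, 129.3, 151.8]
tcp_rot: [180.0, 0.0, 83.1]
ft_force: [0.3, 0.1, -0.3]
finger_gap: 85.5
grip_force: 0.0
wide_objective 0.7 [ 519. -170.   33.]
slim_objective 0.71 [482. 128.  44.]
tapered_objective 0.8 [ 530. -278.   38.]
collar_objective 0.87 [390. 228.  32.]
collar_objective 0.84 [593. 220.  35.]
slim_objective 0.56 [482. 128.  43.]
tapered_objective 0.84 [ 532. -280.   34.]
collar_objective 0.55 [ 525. -230.   41.]
collar_objective 0.42 [497. 240.   2.]
```

Slim: its centre is 41 mm up, so TCP 38, a descent of 114 mm.

```bash
python3 -m handwheel '[[1,0,0,2,0,0,0],[1,0,0,3,0,0,0],[1,0,0,3,0,0,0],[1,0,0,2.2,0,0,0],[1,0,0,1.2,0,0,0],[1,0,0,0,0,0,0],[1,0,0,0,0,0,0]]'
python3 -m handwheel '[[-1,0,0,0,0,0,0],[-1,0,0,0,0,0,0],[-1,0,0,0,0,0,0],[-1,0,0,0,0,0,0],[-1,0,0,0,0,0,0],[-1,0,0,0,0,0,0],[-1,0,0,0,0,0,0],[-1,0,0,0,0,0,0],[-1,0,0,0,0,0,0],[-1,0,0,0,0,0,0]]' 60
python3 -m handwheel '[[-1,0,0,-0.3,0,0,0],[-1,0,0,-0.7,0,0,0],[-1,0,0,-1.5,0,0,0],[-1,0,0,-2.5,0,0,0],[-1,0,0,-2.5,0,0,0],[-1,0,0,-2,0,0,0],[-1,0,0,-1.5,0,0,0],[-1,0,0,-0.5,0,0,0],[-1,0,0,0,0,0,0],[-1,0,0,0,0,0,0]]'
```

```text
time: 35.75
tool_pos: [482.1, 129.8, 37.4]
tcp_rot: [-179.9, 0.0, 83.1]
ft_force: [0.2, 0.3, 0.4]
finger_gap: 85.6
grip_force: 0.0
time: 36.58
tool_pos: [482.7, 129.9, 38.1]
tcp_rot: [179.9, -0.0, 83.1]
ft_force: [-1.1, -0.8, 5.4]
finger_gap: 20.4
grip_force: 58.6
time: 37.42
tool_pos: [481.9, 129.8, 151.8]
tcp_rot: [-180.0, 0.0, 83.1]
ft_force: [0.4, -0.3, -1.9]
finger_gap: 20.3
grip_force: 58.6
```

```bash
python3 -m handwheel '[[-1,-1,0,0,0,0,0],[-1,-2,0.7,0,0,0,0],[-1,-3,0.7,0,0,0,0],[-1,-3,0.7,0,0,0,0],[-1,-3,0.7,0,0,0,0],[-1,-3,0.7,0,0,0,0],[-1,-3,0.7,0,0,0,0],[-1,-3,0.7,0,0,0,0],[-1,-2.9,0.7,0,0,0,-0.08],[-1,0,0,0,0,0,-0.08],[-1,0,0,0,0,0,-0.08],[-1,0,0,0,0,0,0]]'
python3 -m handwheel '[[-1,0,0,0,0,0,0],[-1,0,0,0,0,0,0]]'
```

```text
time: 38.42
tool_pos: [507.5, -115.2, 150.5]
tcp_rot: [-179.8, -0.1, 96.9]
ft_force: [0.2, 0.6, -0.6]
finger_gap: 20.3
grip_force: 58.7
time: 38.58
tool_pos: [508.2, -114.0, 151.4]
tcp_rot: [-179.9, -0.0, 96.7]
ft_force: [0.1, 0.5, -1.4]
finger_gap: 20.4
grip_force: 58.7
```

Contact should come at about z = 34.

```bash
python3 -m handwheel '[[-1,0,0,1.5,0,0,0],[-1,0,0,2.5,0,0,0],[-1,0,0,2.5,0,0,0],[-1,0,0,2,0,0,0],[-1,0,0,1.2,0,0,0],[-1,0,0,0.8,0,0,0],[-1,0,0,0.5,0,0,0],[-1,0,0,0.4,0,0,0],[-1,0,0,0,0,0,0],[-1,0,0,0,0,0,0]]'
python3 -m handwheel '[[-1,0,0,0.1,0,0,0],[-1,0,0,0.1,0,0,0],[-1,0,0,0,0,0,0]]'
python3 -m handwheel '[[-1,0,0,0.1,0,0,0],[-1,0,0,0,0,0,0],[-1,0,0,0,0,0,0]]'
```

```text
time: 39.42
tool_pos: [509.6, -114.4, 39.2]
tcp_rot: [179.9, 0.0, 96.8]
ft_force: [0.6, 0.3, -0.6]
finger_gap: 20.7
grip_force: 58.7
time: 39.67
tool_pos: [509.3, -114.3, 36.7]
tcp_rot: [180.0, 0.0, 96.8]
ft_force: [0.1, 0.2, -0.2]
finger_gap: 20.6
grip_force: 58.7
time: 39.92
tool_pos: [508.9, -114.2, 35.3]
tcp_rot: [-180.0, -0.0, 96.8]
ft_force: [0.2, -0.3, -0.9]
finger_gap: 20.6
grip_force: 58.7
```

```bash
python3 -m handwheel '[[-1,0,0,0.1,0,0,0],[-1,0,0,0,0,0,0],[-1,0,0,0,0,0,0]]'
python3 -m handwheel '[[-1,0,0,0.05,0,0,0],[-1,0,0,0,0,0,0]]'
```

```text
time: 40.17
tool_pos: [508.9, -114.2, 34.2]
tcp_rot: [-180.0, -0.0, 96.8]
ft_force: [-0.1, 0.7, -0.8]
finger_gap: 20.4
grip_force: 58.7
time: 40.33
tool_pos: [509.0, -114.2, 34.1]
tcp_rot: [-180.0, -0.0, 96.8]
ft_force: [-2.3, 1.7, 3.6]
finger_gap: 20.3
grip_force: 59.3
```

Touching. I'll release, rise and move aside, then check.

```bash
python3 -m handwheel '[[0,0,0,0,0,0,0],[0.4,0,0,0,0,0,0],[1,0,0,0,0,0,0],[1,0,0,0,0,0,0],[1,0,0,0,0,0,0],[1,0,0,0,0,0,0],[1,0,0,-1,0,0,0],[1,0,0,-2,0,0,0],[1,0,0,-3,0,0,0],[1,0,0,-3,0,0,0],[1,0,0,-3,0,0,0]]'
python3 -m handwheel '[[1,3,0,-2,0,0,0],[1,3,0,-2,0,0,0],[1,3,0,-2,0,0,0],[1,3,0,-2,0,0,0],[1,3,0,-1,0,0,0],[1,3,0,0,0,0,0],[1,0,0,0,0,0,0],[1,0,0,0,0,0,0],[1,0,0,0,0,0,0]]'
python3 - <<'E'
from a import *
im=[]
for c in("scene","top"):
  s=snapshot(c)
  for n in names[6:]+["storage_rack"]:
    for d in place_of(s,n)[:2]: print(n,round(d["conf"],2),np.round(d["location"]))
  y,x=(170,120) if c=="scene" else (160,290)
  im.append(cv2.resize(s["image"][y:y+110,x:x+170,::-1],None,fx=4,fy=2.7) if 0 else cv2.resize(s["image"][y:y+110,x:x+170,::-1],None,fx=2.7,fy=2.7))
cv2.imwrite("pics/end.png",np.vstack(im))
E
```

```text
time: 41.25
tool_pos: [508.6, -114.1, 155.7]
tcp_rot: [-180.0, -0.0, 96.8]
ft_force: [-0.3, -0.6, -0.6]
finger_gap: 85.4
grip_force: 0.0
time: 42.0
tool_pos: [487.4, 64.3, 244.0]
tcp_rot: [180.0, 0.0, 96.9]
ft_force: [0.6, -0.9, 0.6]
finger_gap: 85.4
grip_force: 0.0
wide_objective 0.74 [ 516. -170.   32.]
slim_objective 0.78 [ 509. -114.   42.]
tapered_objective 0.69 [ 531. -278.   36.]
tapered_objective 0.44 [506. 295.   7.]
collar_objective 0.97 [594. 218.  37.]
collar_objective 0.89 [386. 227.  31.]
storage_rack 0.76 [ 519. -197.   -4.]
storage_rack 0.51 [ 532. -277.   37.]
wide_objective 0.77 [ 515. -163.   33.]
slim_objective 0.53 [ 510. -119.   39.]
tapered_objective 0.59 [505. 294.   7.]
tapered_objective 0.52 [ 534. -276.   31.]
collar_objective 0.58 [ 525. -227.   41.]
collar_objective 0.55 [388. 224.  33.]
```

View pics/end.png

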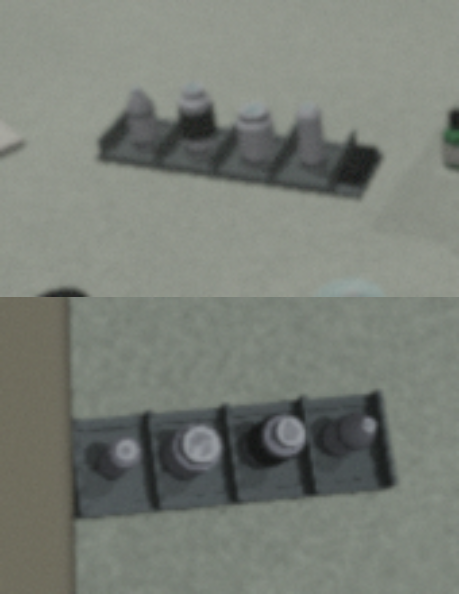

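The picture shows all four upright, one to a pocket. From the block end they are slim (310,135), wide (255,135), collar (197,120) and tapered (142,120), which is the reverse order asked for.

```bash
python3 -c "from bench import hand_in;print(hand_in())"
```

```text
the job is handed in; nothing more can be done
None
```

All four objectives stand upright in the storage rack in reverse order (slim, wide, collar, tapered, counting from its black end block), and the job was handed in at about 42 s; the hand-in returned no verdict.

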